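# Change over three vessels at the lab bench

### The job

Move the three vessels on to their next places: the steel beaker from the balance to the magnetic stirrer, the amber bottle from the stirrer to the cork mat, and the squat jar from the cork mat to the balance, each standing upright in the middle of its new place. Every place is taken, so stand one vessel on the empty white tile meanwhile and let go of it there; the tile is empty again at the end. Set each vessel down on its place before letting go, never drop or tip one over, and do not disturb the vial rack or the measuring cylinder that stand among them.

Things in the scene. Friction and masses are not known exactly. Their poses are not given: they have to be found in the camera images.
- beaker: Open stainless-steel beaker, upright, a plain straight-sided cylinder: 56 mm outer diameter, 75 mm high, wall 3 mm. Loose, about 0.12 kg. Starts on the balance. Origin: centre of its underside, z up.
- bottle: Amber glass bottle with a narrow black screw cap, upright and round, closed: body 54 mm diameter up to 56 mm height, then a shoulder, then the cap, 34 mm diameter, from 67 mm to the top at 90 mm. Loose, about 0.18 kg. Starts on the stirrer. Origin: centre of its underside, z up.
- jar: Squat white plastic jar with a grey lid as wide as itself, upright and round: 58 mm diameter (lid 59 mm, its top 15 mm), 50 mm high with the lid, which stays on. Loose, about 0.15 kg. Starts on the cork mat. Origin: centre of its underside, z up.
- stirrer: Compact magnetic stirrer, fixed: white box 140 x 110 mm, 42 mm high, with a white round plate (100 mm diameter, 6 mm thick) on top; a vessel stands on the plate 48 mm above the bench. Blue front with a black knob at -x. Origin: under the centre of the round plate, at bench level; z up, the box reaches from x = -85 to +55 mm, its knob to -103 mm.
- balance: Compact weighing balance, fixed: low black box 140 x 110 mm, 26 mm high, with a display at its -x side and a round steel pan (100 mm diameter); a vessel stands on the pan 36 mm above the bench. Pan does not move. Origin: under the centre of the pan, at bench level; z up, the box reaches from x = -85 to +55 mm.
- cork_mat: Round cork mat, fixed: 104 mm diameter, 18 mm thick; a vessel stands on it 18 mm above the bench. Origin: centre of its underside, z up.
- tile: Square white ceramic tile, fixed: 110 x 110 mm, 10 mm thick; empty at the start, the free spot. Its top is 10 mm above the bench. Origin: centre of its underside, z up.
- vial_rack: Bystander: blue block 46 x 100 mm, 30 mm high, with three small capped vials in it, 60 mm high in all. Loose, to be left where it is. Origin: centre of its underside.
- cylinder: Bystander: glass measuring cylinder on a round white foot (52 mm diameter), tube 26 mm diameter, 110 mm high in all. Loose and easily knocked over, to be left where it is. Origin: centre of its underside.

How it is judged:
By the outcome, as a careful person would: the job done as asked, in the order asked, and still so for the second after the job is handed in, with the robot touching nothing.
It also fails if it takes over 99 s, if anything falls off the work surface, if the arm or the gripper's body presses on something with over 40 N, if the wrist force passes 120 N, or if a joint passes its speed limit or range.

### The arm

A 6-joint arm with a two-finger parallel gripper is mounted at the origin on the work surface. World frame = base frame: x ahead of the robot, y to its left, z up, the work surface at z = 0. Lengths are in m, angles in rad, forces in N, time in s.
With the tool pointing down it reaches from about 0.2 to 0.875 m from the base axis. Payload 3.4 kg.
Tool frame: the origin (TCP) lies at the very end of the fingers, on their centre line; the grasp point (between the pads) lies 19 mm behind it; z points along the fingers, y is the line along which they close (so a half turn about z gives the same grasp; the last joint's range is limited). The gripper opens to 94 mm and grips with 3 to 60 N. Pads are 16 mm wide; open, the fingers measure 119 mm over their backs; the gripper's body (75 mm by 177 mm) begins 78 mm behind the grasp point.
Start: joints at [1.171, 0.276, 1.505, -0, 1.361, -0.121], TCP at [0.158, 0.553, 0.205] pointing down, gripper open.
Joint ranges: [-2.89, 2.89], [-0.75, 2.08], [0.22, 2.7], [-1.18, 4.32], [0.11, 2.71], [-2.7, 2.7]. Speed limits (rad/s): [2.57, 2.57, 3.14, 3.14, 3.14, 3.14].

### API

Orientations are given as a 3x3 rotation matrix whose columns are the frame's x, y, z axes.
In Python, from cell import ctrl gives the robot as it stands. The module is installed in compiled form; this text tells all that it offers.
- The arm moves only by the tool send_rows, never from a script. Its argument "increments" is a list that holds one entry, the list of rows, each a list of 4 numbers: the shift along the world's x, y, z as a fraction of full scale, then the turn about the world's z as a fraction of full scale. In form: [[[dx, dy, dz, turn], ...]]. A call has 1 to 5 rows; each row shifts and turns the commanded pose from where the row before left it; what a row does not reach is not made up. Full scale, the value 1, is 15 cm for a shift and 45 degrees for a turn. A row lasts 1/12 s, in which the tool goes at most 41.7 mm and 7.16 degrees, less where a joint would pass 70% of its speed; a pose out of reach is approached as far as the arm can. A call with a number of a shift or a turn outside -1 to 1 is refused whole. A call with a gripper value outside its range is refused whole. "hand" is the opening, from 0 (shut) to 1 (fully open), set as the call begins (left out, the last holds). The fingers move at their own pace and stop on an object; "force" is the grip in N (left out, the last holds). Time passes only in rows, so rows that do not move let the fingers close. It gives the time, the measured TCP pose, the force, the opening and the grip force at its end, in the units of the state.
- ctrl.read_state(): the state, without advancing time (a new reading comes with each control period).
- ctrl.snapshot(name): name is "scene" or "top" or "wrist"; returns a dict with "img" (420x560x3 uint8, red, green, blue), "z_map" (420x560 float32, m along the optical axis (not along the pixel's ray), 0 where there is no reading), "fx", "fy", "cx", "cy" (pixels), "distortion" ([k1, k2, p1, p2, k3] as OpenCV has them; the pictures are not rectified), "pose" (4x4, takes a point from camera to world coordinates); the wrist camera has in their place "hand_eye" (4x4, takes a point from camera to tool coordinates, whose origin is the TCP and whose axes are the flange's). Camera axes: x right, y down, z forward; pixel columns grow to the right and rows downward; lengths in m; the calibration is good to about 2 mm. A picture is of the moment at which its call begins: read the wrist's pose just before it.
- ctrl.sign_off(): hands the job in; it is judged then, once.
Trained networks look in a picture, given as the dict that the camera call returned (one of the last four; its "shot" number tells which), for a name from the list of things; names that differ only in an ending like _2 or _b are one class to them, and where a whole thing is asked for, a point or a joint stands for the part that bears it (a point fixed in the world has none). Each returns a list of dicts, best first, with "score" (0 to 1); they miss things now and then, are a little off and sometimes report something else, mostly with a low value. They report only what shows in the picture. A call takes as long as a camera call.
- ctrl.silhouettes(picture, query): "region" (420x560 bool, what is visible of it) and "box" ([left, top, right, bottom] in pixels, round what is visible of it).
The state is a dict: "clock": time; "joints": joint angles; "joint_velocities": joint speeds; "effort": joint torques, N m; "eef_pos": TCP position; "eef_rot": TCP orientation; "ft_force": force on the tool from outside, world axes, zero at the start; "wrist_torque": the same for the moment, N m; "finger_gap": opening from 0.0 (shut) to 1.0 (fully open); "finger_force": force on a finger pad.
Only numpy, scipy, OpenCV 4.12 (cv2) and the standard library are available. Lean on these libraries where they do the work, as an engineer would, in place of code of your own. Each camera call takes 0.05 s, during which the arm holds its last target. There are 200 camera calls.

## Working session

There is one attempt and no reset: what is moved stays moved. The work goes in short steps, Python scripts to look and compute and a tool call to move; the robot and the scene stay as the last step left them, time stands still between calls to the robot, and variables do not carry over. Pictures are saved under pics/ and viewed, at most 14 in all, crops included, and the job is handed in when it is done.

Besides the shell and the picture viewer there is one more tool, called after ">>>" by a JSON object that holds its "method" and its "body", one argument or row to a line. send_rows: Moves the arm, as the interface text tells. Its arguments: {"type":"object","properties":{"increments":{"type":"array"},"hand":{"type":"number"},"force":{"type":"number"}},"required":["increments"]}

```bash
mkdir -p pics; cat > h.py <<'E'
import numpy as np, cv2
from cell import ctrl
def pts(p, mask, T=None):
    v,u=np.nonzero(mask&(p["z_map"]>0)); z=p["z_map"][v,u]
    K=np.array([[p["fx"],0,p["cx"]],[0,p["fy"],p["cy"]],[0,0,1]],float)
    n=cv2.undistortPoints(np.c_[u,v].astype(np.float64)[:,None],K,np.array(p["distortion"],float))[:,0]
    P=np.c_[n*z[:,None],z]
    T=p["pose"] if T is None else T
    return P@T[:3,:3].T+T[:3,3]
def save(p,n): cv2.imwrite(f"pics/{n}.png",p["img"][:,:,::-1])
E
python3 - <<'E'
from h import *
s=ctrl.read_state();print(s["clock"],s["eef_pos"],s["eef_rot"].round(3) if hasattr(s["eef_rot"],'round') else s["eef_rot"],s["finger_gap"])
for c in ("top","scene"):
    p=ctrl.snapshot(c);save(p,c+"0")
    print(c,np.array(p["pose"]).round(3).tolist())
    for n in "beaker bottle jar stirrer balance cork_mat tile vial_rack cylinder".split():
        for d in ctrl.silhouettes(p,n)[:2]:
            P=pts(p,d["region"]); 
            if len(P)<5: continue
            zt=np.percentile(P[:,2],97); t=P[P[:,2]>zt-.006]
            print(n,round(d["score"],2),np.array(d["box"]).round().tolist(),"ztop",zt.round(3),"topmid",((np.percentile(t[:,:2],1,0)+np.percentile(t[:,:2],99,0))/2).round(4),"ext",np.ptp(t[:,:2],axis=0).round(3),"min",np.percentile(P,2,0).round(3),"max",np.percentile(P,98,0).round(3))
E
```

```text
0.0 [0.1580279  0.55227984 0.20463635] [[-0.961  0.275 -0.001]
 [ 0.275  0.961 -0.002]
 [ 0.    -0.002 -1.   ]] 0.9995298119154452
top [[-0.01, -0.992, 0.122, 0.384], [-1.0, 0.009, -0.005, 0.02], [0.004, -0.122, -0.992, 1.201], [0.0, 0.0, 0.0, 1.0]]
beaker 0.58 [230.0, 158.0, 254.0, 187.0] ztop 0.112 topmid [0.6355 0.1052] ext [0.055 0.052] min [0.608 0.08  0.036] max [0.661 0.131 0.113]
bottle 0.73 [136.0, 225.0, 164.0, 248.0] ztop 0.141 topmid [0.4765 0.3253] ext [0.032 0.032] min [0.45  0.3   0.053] max [0.499 0.343 0.142]
jar 0.71 [312.0, 171.0, 338.0, 199.0] ztop 0.072 topmid [ 0.6021 -0.1001] ext [0.057 0.057] min [ 0.575 -0.126  0.029] max [ 0.629 -0.073  0.072]
stirrer 0.87 [131.0, 214.0, 179.0, 281.0] ztop 0.051 topmid [0.4643 0.3228] ext [0.13  0.104] min [0.385 0.267 0.016] max [0.53  0.374 0.052]
stirrer 0.19 [314.0, 256.0, 358.0, 280.0] ztop 0.062 topmid [ 0.3973 -0.1246] ext [0.025 0.082] min [ 0.375 -0.169  0.025] max [ 0.423 -0.076  0.062]
balance 0.78 [218.0, 150.0, 270.0, 213.0] ztop 0.039 topmid [0.6354 0.1022] ext [0.118 0.104] min [0.548 0.046 0.018] max [0.691 0
[... 1761 characters left out ...]
 203.0] ztop 0.109 topmid [0.4159 0.0563] ext [0.025 0.024] min [0.396 0.034 0.001] max [0.44  0.082 0.11 ]
tile 0.67 [133.0, 296.0, 217.0, 373.0] ztop 0.012 topmid [ 0.5022 -0.3265] ext [0.131 0.129] min [ 0.445 -0.383  0.002] max [ 0.56  -0.269  0.013]
vial_rack 0.81 [191.0, 207.0, 238.0, 256.0] ztop 0.061 topmid [ 0.4004 -0.1282] ext [0.027 0.083] min [ 0.379 -0.179  0.005] max [ 0.427 -0.084  0.061]
cylinder 0.68 [263.0, 155.0, 284.0, 201.0] ztop 0.109 topmid [0.4159 0.0563] ext [0.025 0.024] min [0.355 0.034 0.001] max [0.438 0.105 0.11 ]
cylinder 0.32 [139.0, 295.0, 222.0, 369.0] ztop 0.012 topmid [ 0.5032 -0.3266] ext [0.129 0.128] min [ 0.448 -0.382  0.007] max [ 0.559 -0.271  0.013]
```

```bash
python3 - <<'E'
from h import *
from scipy.optimize import least_squares
a=[]
for c in ("top","scene"):
    p=ctrl.snapshot(c); a.append(p["img"])
    Z=np.zeros((420,560)); Q=pts(p,p["z_map"]>0); v,u=np.nonzero(p["z_map"]>0)
    for n,h,r,o in (("stirrer",.048,.05,"bottle"),("balance",.036,.05,"beaker"),("cork_mat",.018,.052,"jar"),("tile",.010,.055,None)):
        c0={"stirrer":(.476,.324),"balance":(.637,.104),"cork_mat":(.603,-.102),"tile":(.5,-.324)}[n]
        m=np.hypot(*(Q[:,:2]-c0).T)<.1
        P=Q[m]; best=[]
        # depth map: plate-height points, scored with centre search
        off=np.median(P[abs(P[:,2]-h)<.005][:,2]-h) 
        S=P[abs(P[:,2]-h-off)<.0028][:,:2]
        if n=="tile":
            rc=cv2.minAreaRect(S.astype(np.float32)*1000); print(c,n,np.array(rc[0]).round(1),np.array(rc[1]).round(),round(rc[2],1),off.round(4),len(S)); continue
        g=np.arange(-.015,.0151,.001)
        # maximise inside count minus outside count within annulus r..r+.012
        sc=[((np.hypot(*(S-c0-[x,y]).T)<r).sum()-(abs(np.hypot(*(S-c0-[x,y]).T)-r-.006)<.006).sum(),x,y) for x in g for y in g]
        mx=max(s[0] for s in sc); b=np.array([s[1:] for s in sc if s[0]>=mx-2]).mean(0)+c0
        print(c,n,b.round(4),off.round(4),len(S),mx)
im=np.hstack([a[0][130:300,120:450],a[1][90:390,120:420][:, :].copy()[:170*1] ]) if 0 else None
cv2.imwrite("pics/t.png",cv2.resize(a[0][130:300,110:450],None,fx=2.3,fy=2.3)[:,:,::-1]); cv2.imwrite("pics/s.png",cv2.resize(a[1][90:390,120:420],None,fx=2,fy=2)[:,:,::-1])
E
```

```text
top stirrer [0.479 0.323] -0.0011 780 452
top balance [0.636  0.1025] 0.0005 568 561
top cork_mat [ 0.601  -0.1005] 0.0001 586 574
top tile [ 494. -309.] [153. 151.] 62.6 -0.0002 1453
scene stirrer [0.483 0.321] -0.0005 432 411
scene balance [0.6383 0.1003] 0.0004 731 719
scene cork_mat [ 0.605 -0.104] 0.0001 982 970
scene tile [ 501.7 -325.5] [111. 112.] 76.2 0.0001 3389
```

View pics/t.png

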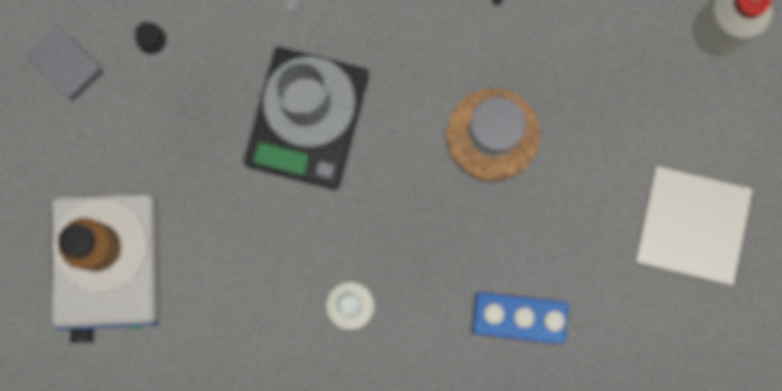

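View pics/s.png

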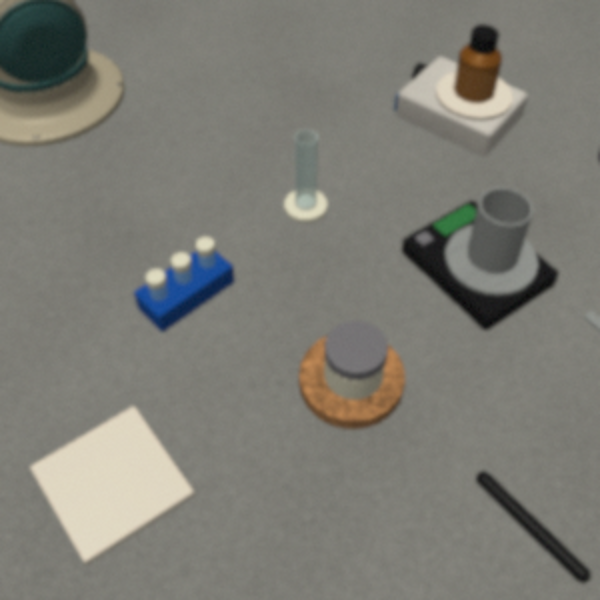

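The top view shows all three vessels on their places (bottle at crop 85,243, beaker 303,95, jar 498,123), the tile at (694,225), and the cylinder (350,305) and rack (520,318) clear of them. The scene view agrees. Next I'll take the wrist camera over the stirrer to refine the positions.

>>> {"method": "send_rows", "body": {
  "increments": [
    [[0.2,-0.15,0.06,0],[0.2,-0.15,0.06,0],[0.2,-0.15,0.06,0],[0.2,-0.15,0.06,0],[0.2,-0.15,0.06,0]]
  ]
}}

```text
clock: 1.52
eef_pos: [0.3093, 0.4392, 0.251]
eef_rot: [[-0.962, 0.275, 0.0], [0.275, 0.962, 0.0], [-0.0, 0.0, -1.0]]
ft_force: [0.2, 0.3, 0.4]
finger_gap: 0.998
finger_force: 0.0
```

>>> {"method": "send_rows", "body": {
  "increments": [
    [[0.2,-0.15,0.06,0],[0.2,-0.15,0.06,0],[0.2,-0.15,0.06,0],[0.2,-0.15,0.06,0],[0,0,0,0]]
  ]
}}

```text
clock: 1.93
eef_pos: [0.4345, 0.3468, 0.288]
eef_rot: [[-0.96, 0.281, 0.007], [0.281, 0.96, -0.001], [-0.007, 0.001, -1.0]]
ft_force: [-0.6, 0.5, -0.6]
finger_gap: 0.997
finger_force: 0.0
```

```bash
cat >> h.py <<'E'
def circ(Q,h,r,c0,tol=.003,sr=.015,rin=0):
    P=Q[np.hypot(*(Q[:,:2]-c0).T)<r+.03]
    off=np.median(P[abs(P[:,2]-h)<.006][:,2]-h); S=P[abs(P[:,2]-h-off)<tol][:,:2]
    g=np.arange(-sr,sr+.0001,.001)
    def f(x,y):
        d=np.hypot(*(S-c0-[x,y]).T); return (d<r).sum()-(abs(d-r-.005)<.005).sum()
    sc=[(f(x,y),x,y) for x in g for y in g]; mx=max(s[0] for s in sc)
    b=np.array([s[1:] for s in sc if s[0]>=mx*.995]).mean(0)+c0
    return b.round(4),off.round(4),len(S),mx
def wrist(name):
    s=ctrl.read_state(); p=ctrl.snapshot("wrist"); save(p,name)
    T=np.eye(4);T[:3,:3]=s["eef_rot"];T[:3,3]=s["eef_pos"]
    W=T@np.array(p["hand_eye"]); print("t",round(s["clock"],2),"tcp",np.round(s["eef_pos"],4),"cam",W[:3,3].round(3))
    return p,pts(p,p["z_map"]>0,W)
E
python3 - <<'E'
from h import *
p,Q=wrist("w1")
print(np.percentile(Q,[1,99],axis=0).round(2))
print("plate",circ(Q,.048,.05,(.478,.323)));print("cap",circ(Q,.138,.017,(.478,.325)))
E
```

```text
t 1.93 tcp [0.4345 0.3468 0.288 ] cam [0.37  0.365 0.467]
[[ 0.14 -0.05 -0.  ]
 [ 0.75  0.75  0.43]]
plate (array([0.48 , 0.324]), np.float64(-0.0008), 2164, np.int64(2109))
cap (array([0.477, 0.327]), np.float64(0.0004), 714, np.int64(706))
```

View pics/w1.png

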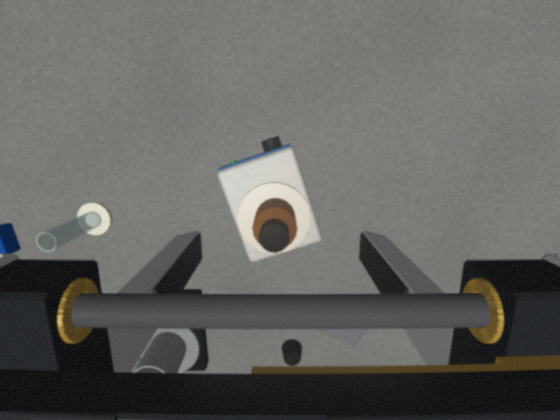

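The wrist picture shows the bottle cap at about (275,237), centred on the plate and in line with the depth fits. Now on to the jar.

>>> {"method": "send_rows", "body": {
  "increments": [
    [[0.09,-0.24,0,0],[0.09,-0.24,0,0],[0.09,-0.24,0,0],[0.09,-0.24,0,0],[0.09,-0.24,0,0]]
  ]
}}

```text
clock: 2.4
eef_pos: [0.4951, 0.1699, 0.2863]
eef_rot: [[-0.962, 0.273, -0.001], [0.273, 0.962, 0.001], [0.001, 0.001, -1.0]]
ft_force: [0.1, -0.1, -0.5]
finger_gap: 0.995
finger_force: 0.0
```

>>> {"method": "send_rows", "body": {
  "increments": [
    [[0.09,-0.24,0,0],[0.09,-0.24,0,0],[0.09,-0.24,0,0],[0.09,-0.24,0,0],[0.09,-0.24,0,0]]
  ]
}}

```text
clock: 2.82
eef_pos: [0.5631, -0.01, 0.2863]
eef_rot: [[-0.962, 0.274, -0.0], [0.274, 0.962, 0.001], [0.001, 0.001, -1.0]]
ft_force: [0.1, 0.7, -0.3]
finger_gap: 1.006
finger_force: 0.0
```

>>> {"method": "send_rows", "body": {
  "increments": [
    [[0.09,-0.24,-0.1,0],[0.09,-0.24,-0.1,0],[0,0,-0.1,0],[0,0,0,0],[0,0,0,0]]
  ]
}}

```text
clock: 3.23
eef_pos: [0.5894, -0.0804, 0.2405]
eef_rot: [[-0.961, 0.275, -0.003], [0.275, 0.961, 0.002], [0.003, 0.001, -1.0]]
ft_force: [0.8, 0.2, 0.6]
finger_gap: 1.0
finger_force: 0.0
```

```bash
python3 - <<'E'
from h import *
p,Q=wrist("w2")
print("mat",circ(Q,.018,.052,(.603,-.102)));print("jar",circ(Q,.068,.0295,(.603,-.102)))
print("pan",circ(Q,.036,.05,(.637,.102)));print("beaker",circ(Q,.111,.028,(.637,.104)))
E
```

```text
t 3.23 tcp [ 0.5894 -0.0804  0.2405] cam [ 0.526 -0.063  0.42 ]
mat (array([ 0.603, -0.102]), np.float64(0.0004), 2739, np.int64(2731))
jar (array([ 0.605, -0.102]), np.float64(0.0004), 2008, np.int64(2006))
pan (array([0.637, 0.1  ]), np.float64(0.0004), 2640, np.int64(2640))
beaker (array([0.636, 0.104]), np.float64(-0.0006), 671, np.int64(645))
```

>>> {"method": "send_rows", "body": {
  "increments": [
    [[0.1,-0.14,0,0],[0,0,-0.2,0],[0,0,-0.25,0],[0,0,-0.25,0],[0,0,0,0]]
  ]
}}

```text
clock: 3.7
eef_pos: [0.6005, -0.0994, 0.131]
eef_rot: [[-0.962, 0.273, -0.012], [0.273, 0.962, 0.004], [0.012, 0.001, -1.0]]
ft_force: [-1.1, -0.5, -0.1]
finger_gap: 0.998
finger_force: 0.0
```

>>> {"method": "send_rows", "body": {
  "increments": [
    [[0,0,-0.25,0],[0,0,-0.2,0],[0,0,-0.13,0],[0,0,-0.07,0],[0,0,0,0]]
  ]
}}

```text
clock: 4.12
eef_pos: [0.6052, -0.1015, 0.0391]
eef_rot: [[-0.962, 0.274, -0.001], [0.274, 0.962, 0.001], [0.001, 0.0, -1.0]]
ft_force: [0.7, -0.5, 0.2]
finger_gap: 1.002
finger_force: 0.0
```

>>> {"method": "send_rows", "body": {
  "increments": [
    [[0,0,0,0],[0,0,0,0],[0,0,0,0],[0,0,0,0],[0,0,0,0]]
  ],
  "hand": 0.5,
  "force": 15
}}

```text
clock: 4.53
eef_pos: [0.6059, -0.1029, 0.0401]
eef_rot: [[-0.961, 0.275, 0.002], [0.275, 0.961, -0.0], [-0.002, 0.0, -1.0]]
ft_force: [-0.5, -0.3, 0.3]
finger_gap: 0.685
finger_force: 0.0
```

>>> {"method": "send_rows", "body": {
  "increments": [
    [[0,0,0,0],[0,0,0,0],[0,0,0,0],[0,0,0,0],[0,0,0,0]]
  ]
}}

```text
clock: 4.95
eef_pos: [0.6057, -0.1027, 0.0398]
eef_rot: [[-0.961, 0.275, 0.001], [0.275, 0.961, 0.0], [-0.001, 0.0, -1.0]]
ft_force: [-1.2, 0.4, 5.7]
finger_gap: 0.625
finger_force: 15.0
```

>>> {"method": "send_rows", "body": {
  "increments": [
    [[0,0,0.05,0],[0,0,0.1,0],[0,0,0.2,0],[0,0,0.2,0],[0,0,0,0]]
  ]
}}

```text
clock: 5.37
eef_pos: [0.6088, -0.1038, 0.1271]
eef_rot: [[-0.961, 0.275, 0.01], [0.275, 0.961, -0.003], [-0.01, -0.0, -1.0]]
ft_force: [1.2, -0.2, -1.6]
finger_gap: 0.625
finger_force: 15.0
```

>>> {"method": "send_rows", "body": {
  "increments": [
    [[-0.04,-0.08,0,0],[-0.09,-0.2,0,0],[-0.11,-0.23,0,0],[-0.11,-0.23,0,0],[-0.11,-0.23,0,0]]
  ]
}}

```text
clock: 5.78
eef_pos: [0.5332, -0.2492, 0.1191]
eef_rot: [[-0.962, 0.274, -0.005], [0.274, 0.962, 0.002], [0.005, 0.001, -1.0]]
ft_force: [0.2, -0.5, -2.3]
finger_gap: 0.626
finger_force: 15.0
```

>>> {"method": "send_rows", "body": {
  "increments": [
    [[-0.11,-0.23,0,0],[-0.09,-0.2,0,0],[-0.04,-0.08,0,0],[0,0,0,0],[0,0,0,0]]
  ]
}}

```text
clock: 6.2
eef_pos: [0.4988, -0.3243, 0.1198]
eef_rot: [[-0.961, 0.277, -0.002], [0.277, 0.961, 0.003], [0.003, 0.002, -1.0]]
ft_force: [0.7, -0.0, -1.8]
finger_gap: 0.623
finger_force: 15.0
```

```bash
python3 - <<'E'
from h import *
p,Q=wrist("w3")
S=Q[(abs(Q[:,2]-.010)<.004)&(np.hypot(Q[:,0]-.5,Q[:,1]+.324)<.085)]
rc=cv2.minAreaRect(S[:,:2].astype(np.float32)*1000);print(rc,len(S))
s=ctrl.read_state();z=s["eef_pos"][2]; print(s["finger_gap"],s["finger_force"])
print(circ(Q,z+.028,.0295,s["eef_pos"][:2]))
t=ctrl.snapshot("scene");save(t,"s3");d=ctrl.silhouettes(t,"tile");R=pts(t,d[0]["region"]);R=R[abs(R[:,2]-.01)<.004]
print(cv2.minAreaRect(R[:,:2].astype(np.float32)*1000))
E
```

```text
t 6.2 tcp [ 0.4988 -0.3243  0.1198] cam [ 0.436 -0.307  0.3  ]
((486.4569091796875, -321.629638671875), (110.13701629638672, 82.88099670410156), 75.92198181152344) 7291
0.6239270601543765 14.999921321868896
(array([ 0.497 , -0.3245]), np.float64(0.0003), 8652, np.int64(8098))
((501.78839111328125, -325.9476318359375), (111.24874877929688, 111.06415557861328), 75.79534149169922)
```

View pics/w3.png

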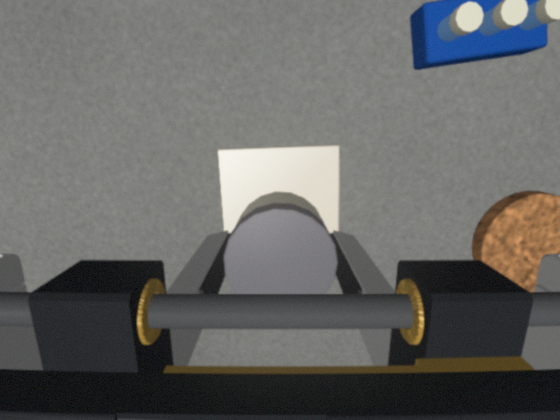

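The jar is held upright (lid at 280,250), centred over the tile. Lowering it now.

>>> {"method": "send_rows", "body": {
  "increments": [
    [[0.01,0,-0.1,0],[0,0,-0.2,0],[0,0,-0.17,0],[0,0,-0.08,0],[0,0,0,0]]
  ]
}}

```text
clock: 6.77
eef_pos: [0.5002, -0.3212, 0.0357]
eef_rot: [[-0.962, 0.273, -0.005], [0.273, 0.962, 0.005], [0.007, 0.003, -1.0]]
ft_force: [0.1, 0.4, -2.4]
finger_gap: 0.623
finger_force: 15.0
```

>>> {"method": "send_rows", "body": {
  "increments": [
    [[0,0,0,0],[0,0,0,0]]
  ]
}}

```text
clock: 6.93
eef_pos: [0.503, -0.3245, 0.04]
eef_rot: [[-0.962, 0.274, 0.002], [0.274, 0.962, -0.001], [-0.002, -0.001, -1.0]]
ft_force: [0.1, 0.8, -1.4]
finger_gap: 0.622
finger_force: 15.0
```

>>> {"method": "send_rows", "body": {
  "increments": [
    [[0,0,-0.02,0],[0,0,-0.02,0],[0,0,-0.01,0],[0,0,0,0],[0,0,0,0]]
  ]
}}

```text
clock: 7.35
eef_pos: [0.5019, -0.3248, 0.0318]
eef_rot: [[-0.961, 0.275, 0.001], [0.275, 0.961, -0.0], [-0.001, -0.0, -1.0]]
ft_force: [0.0, -0.4, -1.8]
finger_gap: 0.622
finger_force: 15.0
```

>>> {"method": "send_rows", "body": {
  "increments": [
    [[0,0,-0.005,0],[0,0,0,0],[0,0,0,0]]
  ]
}}

```text
clock: 7.6
eef_pos: [0.502, -0.3249, 0.0318]
eef_rot: [[-0.961, 0.275, 0.001], [0.275, 0.961, -0.0], [-0.001, -0.0, -1.0]]
ft_force: [-0.9, 1.9, 5.6]
finger_gap: 0.624
finger_force: 15.0
```

>>> {"method": "send_rows", "body": {
  "increments": [
    [[0,0,0,0],[0,0,0,0],[0,0,0,0],[0,0,0,0],[0,0,0,0]]
  ],
  "hand": 1.0
}}

```text
clock: 8.02
eef_pos: [0.5017, -0.3247, 0.0305]
eef_rot: [[-0.961, 0.275, -0.0], [0.275, 0.961, 0.0], [0.0, 0.0, -1.0]]
ft_force: [-0.5, 0.1, 0.8]
finger_gap: 0.945
finger_force: 0.0
```

>>> {"method": "send_rows", "body": {
  "increments": [
    [[0,0,0.2,0],[0,0,0.25,0],[0,0,0.25,0],[0,0,0.25,0],[0,0,0.25,0]]
  ]
}}

```text
clock: 8.43
eef_pos: [0.5015, -0.3244, 0.2124]
eef_rot: [[-0.961, 0.275, -0.0], [0.275, 0.961, 0.0], [0.0, 0.0, -1.0]]
ft_force: [0.2, 0.2, -0.0]
finger_gap: 1.0
finger_force: 0.0
```

```bash
python3 - <<'E'
from h import *
p,Q=wrist("w4"); print(ctrl.read_state()["finger_gap"])
print("jar",circ(Q,.060,.0295,(.501,-.325)))
E
```

```text
t 8.43 tcp [ 0.5015 -0.3244  0.2124] cam [ 0.438 -0.307  0.392]
1.0000937959580847
jar (array([ 0.5005, -0.325 ]), np.float64(0.0004), 2317, np.int64(2315))
```

>>> {"method": "send_rows", "body": {
  "increments": [
    [[0,0.15,0.05,0],[-0.01,0.25,0.05,0],[-0.01,0.25,0,0],[-0.01,0.25,0,0],[-0.01,0.25,0,0]]
  ]
}}

```text
clock: 8.9
eef_pos: [0.4954, -0.1508, 0.2256]
eef_rot: [[-0.961, 0.276, 0.0], [0.276, 0.961, 0.0], [-0.0, 0.0, -1.0]]
ft_force: [0.6, 0.6, -0.3]
finger_gap: 0.995
finger_force: 0.0
```

>>> {"method": "send_rows", "body": {
  "increments": [
    [[-0.01,0.25,0,0],[-0.01,0.25,0,0],[-0.01,0.25,0,0],[-0.01,0.25,0,0],[-0.01,0.25,0,0]]
  ]
}}

```text
clock: 9.32
eef_pos: [0.4878, 0.037, 0.2256]
eef_rot: [[-0.961, 0.275, 0.0], [0.275, 0.961, 0.0], [-0.0, 0.0, -1.0]]
ft_force: [1.0, 0.5, -0.9]
finger_gap: 0.998
finger_force: 0.0
```

>>> {"method": "send_rows", "body": {
  "increments": [
    [[-0.01,0.25,0,0],[-0.01,0.25,0,0],[-0.01,0.25,0,0],[-0.01,0.25,0,0],[-0.01,0.25,0,0]]
  ]
}}

```text
clock: 9.73
eef_pos: [0.4803, 0.2247, 0.2255]
eef_rot: [[-0.961, 0.275, 0.0], [0.275, 0.961, -0.0], [-0.0, 0.0, -1.0]]
ft_force: [0.7, -0.0, 0.4]
finger_gap: 1.0
finger_force: 0.0
```

>>> {"method": "send_rows", "body": {
  "increments": [
    [[-0.01,0.25,0,0],[-0.01,0.2,0,0],[0,0.1,0,0],[0,0,0,0],[0,0,0,0]]
  ]
}}

```text
clock: 10.15
eef_pos: [0.4776, 0.3048, 0.2252]
eef_rot: [[-0.962, 0.274, -0.001], [0.274, 0.962, -0.002], [0.0, -0.002, -1.0]]
ft_force: [0.5, -0.1, -0.0]
finger_gap: 1.0
finger_force: 0.0
```

```bash
python3 - <<'E'
from h import *
p,Q=wrist("w5")
print("plate",circ(Q,.048,.05,(.478,.323)));print("cap",circ(Q,.138,.017,(.478,.325)))
E
```

```text
t 10.15 tcp [0.4776 0.3048 0.2252] cam [0.414 0.322 0.405]
plate (array([0.48 , 0.324]), np.float64(-0.0005), 3357, np.int64(3338))
cap (array([0.477, 0.326]), np.float64(0.0004), 1160, np.int64(1148))
```

>>> {"method": "send_rows", "body": {
  "increments": [
    [[0,0.14,0,0],[0,0,0,0],[0,0,-0.15,0],[0,0,-0.25,0],[0,0,-0.25,0]]
  ]
}}

```text
clock: 10.62
eef_pos: [0.4793, 0.3247, 0.1288]
eef_rot: [[-0.961, 0.277, 0.004], [0.277, 0.961, 0.001], [-0.004, 0.002, -1.0]]
ft_force: [-0.3, -0.4, -0.3]
finger_gap: 1.003
finger_force: 0.0
```

>>> {"method": "send_rows", "body": {
  "increments": [
    [[0,0,-0.2,0],[0,0,-0.13,0],[0,0,-0.07,0],[0,0,0,0],[0,0,0,0]]
  ]
}}

```text
clock: 11.03
eef_pos: [0.4785, 0.3254, 0.0688]
eef_rot: [[-0.961, 0.276, 0.0], [0.276, 0.961, -0.0], [-0.0, 0.0, -1.0]]
ft_force: [-0.1, 0.8, -0.4]
finger_gap: 0.997
finger_force: 0.0
```

>>> {"method": "send_rows", "body": {
  "increments": [
    [[0,0,0,0],[0,0,0,0],[0,0,0,0],[0,0,0,0],[0,0,0,0]]
  ],
  "hand": 0.45,
  "force": 15
}}

```text
clock: 11.45
eef_pos: [0.478, 0.3266, 0.0689]
eef_rot: [[-0.961, 0.275, 0.001], [0.275, 0.961, 0.001], [-0.001, 0.001, -1.0]]
ft_force: [-0.1, 0.3, 0.4]
finger_gap: 0.682
finger_force: 0.0
```

>>> {"method": "send_rows", "body": {
  "increments": [
    [[0,0,0,0],[0,0,0,0],[0,0,0,0],[0,0,0,0],[0,0,0,0]]
  ]
}}

```text
clock: 11.87
eef_pos: [0.4778, 0.3265, 0.0685]
eef_rot: [[-0.961, 0.275, 0.0], [0.275, 0.961, 0.0], [-0.0, 0.001, -1.0]]
ft_force: [-1.1, 0.5, 3.1]
finger_gap: 0.568
finger_force: 15.0
```

>>> {"method": "send_rows", "body": {
  "increments": [
    [[0,0,0.05,0],[0,0,0.12,0],[0,0,0.2,0],[0,0,0.2,0],[0,0,0.2,0]]
  ],
  "force": 20
}}

```text
clock: 12.28
eef_pos: [0.4771, 0.3259, 0.1846]
eef_rot: [[-0.961, 0.275, -0.002], [0.275, 0.961, -0.001], [0.001, -0.001, -1.0]]
ft_force: [0.6, 0.9, -1.4]
finger_gap: 0.565
finger_force: 20.0
```

>>> {"method": "send_rows", "body": {
  "increments": [
    [[0,0,0.08,0],[0.02,-0.07,0,0],[0.05,-0.16,0,0],[0.06,-0.21,0,0],[0.06,-0.21,0,0]]
  ]
}}

```text
clock: 12.7
eef_pos: [0.5053, 0.227, 0.1941]
eef_rot: [[-0.962, 0.273, -0.003], [0.273, 0.962, -0.002], [0.002, -0.002, -1.0]]
ft_force: [-0.4, -0.3, -1.4]
finger_gap: 0.571
finger_force: 20.0
```

>>> {"method": "send_rows", "body": {
  "increments": [
    [[0.06,-0.21,0,0],[0.06,-0.21,0,0],[0.06,-0.21,0,0],[0.06,-0.21,0,0],[0.06,-0.21,0,0]]
  ]
}}

```text
clock: 13.12
eef_pos: [0.5501, 0.0688, 0.194]
eef_rot: [[-0.961, 0.275, -0.003], [0.275, 0.961, -0.001], [0.003, -0.001, -1.0]]
ft_force: [0.3, 0.5, -0.8]
finger_gap: 0.571
finger_force: 20.0
```

>>> {"method": "send_rows", "body": {
  "increments": [
    [[0.06,-0.21,0,0],[0.06,-0.21,0,0],[0.06,-0.21,0,0],[0.06,-0.21,0,0],[0.06,-0.16,0,0]]
  ]
}}

```text
clock: 13.53
eef_pos: [0.5949, -0.0821, 0.1938]
eef_rot: [[-0.961, 0.277, -0.004], [0.277, 0.961, -0.001], [0.003, -0.002, -1.0]]
ft_force: [0.2, -0.5, -1.2]
finger_gap: 0.571
finger_force: 20.0
```

>>> {"method": "send_rows", "body": {
  "increments": [
    [[0.05,-0.1,0,0],[0,0,0,0],[0,0,0,0]]
  ]
}}

```text
clock: 13.78
eef_pos: [0.603, -0.0939, 0.1943]
eef_rot: [[-0.961, 0.277, -0.003], [0.277, 0.961, 0.002], [0.003, 0.001, -1.0]]
ft_force: [-0.2, 0.1, -1.5]
finger_gap: 0.566
finger_force: 20.0
```

```bash
python3 - <<'E'
from h import *
p,Q=wrist("w6");s=ctrl.read_state();x=s["eef_pos"];print(s["finger_gap"],s["finger_force"])
print("cap",circ(Q,x[2]+.0695,.017,x[:2]));
E
```

```text
t 13.78 tcp [ 0.603  -0.0939  0.1943] cam [ 0.54  -0.077  0.374]
0.5716105403399641 19.99961484973028
cap (array([ 0.6018, -0.0949]), np.float64(-0.0001), 3117, np.int64(2453))
```

View pics/w6.png

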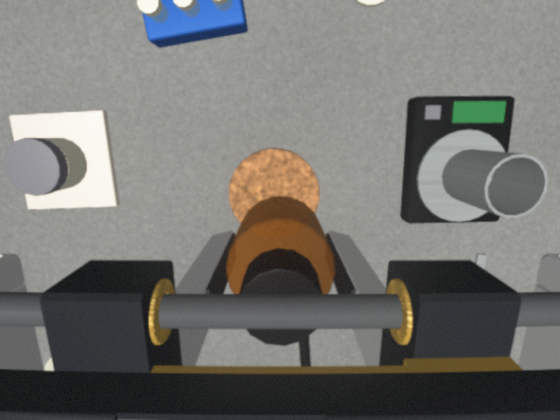

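The bottle is held upright (cap 282,300) just short of the empty mat (275,190), and the jar stands on the tile (38,165). Correcting by about 7.5 mm, then lowering.

>>> {"method": "send_rows", "body": {
  "increments": [
    [[0.01,-0.05,-0.1,0],[0,0,-0.2,0],[0,0,-0.25,0],[0,0,-0.2,0],[0,0,-0.15,0]]
  ]
}}

```text
clock: 14.25
eef_pos: [0.6028, -0.0986, 0.0582]
eef_rot: [[-0.962, 0.273, -0.004], [0.273, 0.962, 0.002], [0.004, 0.001, -1.0]]
ft_force: [0.3, -0.1, -0.8]
finger_gap: 0.568
finger_force: 20.0
```

>>> {"method": "send_rows", "body": {
  "increments": [
    [[0,0,-0.07,0],[0,0,-0.03,0],[0,0,0,0],[0,0,0,0],[0,0,0,0]]
  ]
}}

```text
clock: 14.67
eef_pos: [0.6067, -0.1013, 0.0476]
eef_rot: [[-0.961, 0.275, 0.003], [0.275, 0.962, -0.001], [-0.004, 0.0, -1.0]]
ft_force: [0.5, -0.8, -1.3]
finger_gap: 0.571
finger_force: 20.0
```

>>> {"method": "send_rows", "body": {
  "increments": [
    [[-0.015,0,-0.02,0],[0,0,-0.02,0],[0,0,-0.01,0],[0,0,0,0],[0,0,0,0]]
  ]
}}

```text
clock: 15.08
eef_pos: [0.6029, -0.1012, 0.0385]
eef_rot: [[-0.961, 0.275, -0.0], [0.275, 0.961, 0.0], [0.0, 0.0, -1.0]]
ft_force: [-1.6, 0.5, 1.3]
finger_gap: 0.57
finger_force: 20.0
```

>>> {"method": "send_rows", "body": {
  "increments": [
    [[0,0,-0.01,0],[0,0,0,0],[0,0,0,0]]
  ]
}}

```text
clock: 15.33
eef_pos: [0.603, -0.1013, 0.0385]
eef_rot: [[-0.961, 0.275, 0.001], [0.275, 0.961, -0.0], [-0.001, -0.0, -1.0]]
ft_force: [-3.3, -0.2, 9.8]
finger_gap: 0.571
finger_force: 20.0
```

>>> {"method": "send_rows", "body": {
  "increments": [
    [[0,0,0.005,0],[0,0,0,0],[0,0,0,0],[0,0,0,0],[0,0,0,0]]
  ],
  "hand": 1.0
}}

```text
clock: 15.75
eef_pos: [0.603, -0.1011, 0.0372]
eef_rot: [[-0.961, 0.275, -0.0], [0.275, 0.961, 0.0], [0.0, 0.0, -1.0]]
ft_force: [0.1, 0.9, -0.6]
finger_gap: 0.887
finger_force: 0.0
```

>>> {"method": "send_rows", "body": {
  "increments": [
    [[0,0,0.2,0],[0,0,0.25,0],[0,0,0.25,0],[0,0,0.25,0],[0,0,0.2,0]]
  ]
}}

```text
clock: 16.17
eef_pos: [0.6036, -0.1013, 0.2128]
eef_rot: [[-0.961, 0.275, 0.002], [0.275, 0.961, -0.001], [-0.003, 0.0, -1.0]]
ft_force: [1.2, -0.1, -0.3]
finger_gap: 1.001
finger_force: 0.0
```

>>> {"method": "send_rows", "body": {
  "increments": [
    [[0.05,0.2,0,0],[0.04,0.25,0,0],[0.04,0.25,0,0],[0.04,0.25,0,0],[0.04,0.2,0,0]]
  ]
}}

```text
clock: 16.58
eef_pos: [0.6344, 0.0739, 0.2099]
eef_rot: [[-0.962, 0.275, -0.0], [0.275, 0.962, 0.001], [0.0, 0.001, -1.0]]
ft_force: [0.3, -0.3, -0.1]
finger_gap: 1.002
finger_force: 0.0
```

>>> {"method": "send_rows", "body": {
  "increments": [
    [[0,0.1,0,0],[0,0,0,0],[0,0,0,0]]
  ]
}}

```text
clock: 16.83
eef_pos: [0.6342, 0.086, 0.2096]
eef_rot: [[-0.962, 0.274, -0.001], [0.274, 0.962, -0.001], [0.0, -0.002, -1.0]]
ft_force: [-0.1, 0.2, -0.0]
finger_gap: 1.001
finger_force: 0.0
```

```bash
python3 - <<'E'
from h import *
p,Q=wrist("w7")
print("cap",circ(Q,.108,.017,(.603,-.102)))
print("mat",circ(Q,.018,.052,(.603,-.102)))
print("pan",circ(Q,.036,.05,(.637,.102)));print("beaker",circ(Q,.111,.028,(.637,.104)))
E
```

```text
t 16.83 tcp [0.6342 0.086  0.2096] cam [0.571 0.104 0.389]
cap (array([ 0.6025, -0.101 ]), np.float64(0.0005), 1000, np.int64(954))
mat (array([ 0.603, -0.102]), np.float64(0.0005), 2960, np.int64(2948))
pan (array([0.637, 0.101]), np.float64(0.0008), 3029, np.int64(3027))
beaker (array([0.636 , 0.1045]), np.float64(-0.0), 660, np.int64(640))
```

View pics/w7.png

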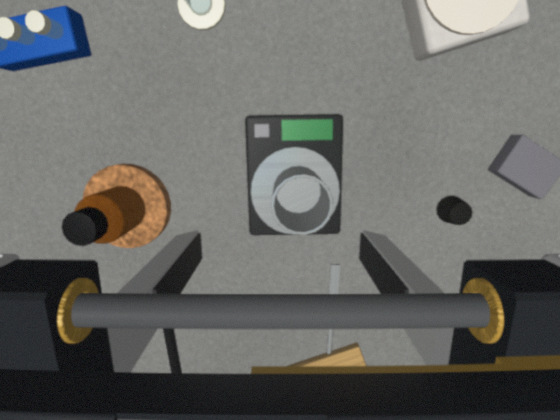

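The bottle stands in the middle of the mat (125,205), and the beaker is on the balance (300,203). Grasping the beaker next.

>>> {"method": "send_rows", "body": {
  "increments": [
    [[0.01,0.12,0,0],[0,0,0,0],[0,0,-0.15,0],[0,0,-0.25,0],[0,0,-0.25,0]]
  ]
}}

```text
clock: 17.3
eef_pos: [0.6373, 0.102, 0.1132]
eef_rot: [[-0.961, 0.277, 0.005], [0.277, 0.961, -0.001], [-0.005, 0.0, -1.0]]
ft_force: [0.7, 0.8, -0.1]
finger_gap: 1.003
finger_force: 0.0
```

>>> {"method": "send_rows", "body": {
  "increments": [
    [[0,0,-0.2,0],[0,0,-0.1,0],[0,0,-0.04,0],[0,0,0,0],[0,0,0,0]]
  ]
}}

```text
clock: 17.72
eef_pos: [0.6368, 0.1031, 0.0624]
eef_rot: [[-0.961, 0.276, 0.001], [0.276, 0.961, -0.0], [-0.001, 0.0, -1.0]]
ft_force: [0.7, 0.1, 1.2]
finger_gap: 1.002
finger_force: 0.0
```

>>> {"method": "send_rows", "body": {
  "increments": [
    [[0,0,0,0],[0,0,0,0],[0,0,0,0],[0,0,0,0],[0,0,0,0]]
  ],
  "hand": 0.45,
  "force": 15
}}

```text
clock: 18.13
eef_pos: [0.6363, 0.1044, 0.0622]
eef_rot: [[-0.961, 0.275, 0.001], [0.275, 0.961, 0.0], [-0.001, 0.0, -1.0]]
ft_force: [-0.3, 0.5, 0.6]
finger_gap: 0.68
finger_force: 0.0
```

>>> {"method": "send_rows", "body": {
  "increments": [
    [[0,0,0,0],[0,0,0,0],[0,0,0,0],[0,0,0,0],[0,0,0,0]]
  ]
}}

```text
clock: 18.55
eef_pos: [0.6362, 0.1046, 0.0618]
eef_rot: [[-0.961, 0.275, 0.0], [0.275, 0.961, 0.0], [-0.0, 0.001, -1.0]]
ft_force: [-0.8, 1.4, 2.6]
finger_gap: 0.606
finger_force: 15.0
```

>>> {"method": "send_rows", "body": {
  "increments": [
    [[0,0,0.05,0],[0,0,0.12,0],[0,0,0.2,0],[0,0,0.2,0],[0,0,0.05,0]]
  ]
}}

```text
clock: 18.97
eef_pos: [0.6386, 0.1043, 0.1592]
eef_rot: [[-0.961, 0.275, 0.008], [0.275, 0.961, 0.0], [-0.007, 0.002, -1.0]]
ft_force: [2.0, 0.3, -1.2]
finger_gap: 0.603
finger_force: 15.0
```

>>> {"method": "send_rows", "body": {
  "increments": [
    [[-0.05,0.07,0,0],[-0.11,0.15,0,0],[-0.15,0.21,0,0],[-0.15,0.21,0,0],[-0.15,0.21,0,0]]
  ]
}}

```text
clock: 19.38
eef_pos: [0.5411, 0.2328, 0.1518]
eef_rot: [[-0.961, 0.276, -0.005], [0.276, 0.961, -0.001], [0.005, -0.002, -1.0]]
ft_force: [1.2, 0.4, -1.1]
finger_gap: 0.6
finger_force: 15.0
```

>>> {"method": "send_rows", "body": {
  "increments": [
    [[-0.15,0.21,0,0],[-0.15,0.2,0,0],[-0.1,0.13,0,0],[-0.03,0.07,0,0],[0,0,0,0]]
  ]
}}

```text
clock: 19.8
eef_pos: [0.4772, 0.3251, 0.1527]
eef_rot: [[-0.962, 0.272, -0.003], [0.272, 0.962, -0.001], [0.003, -0.001, -1.0]]
ft_force: [-0.8, 0.8, -1.6]
finger_gap: 0.601
finger_force: 15.0
```

>>> {"method": "send_rows", "body": {
  "increments": [
    [[0,0,0,0],[0,0,0,0],[0,0,0,0]]
  ]
}}

```text
clock: 20.05
eef_pos: [0.4809, 0.322, 0.154]
eef_rot: [[-0.961, 0.277, -0.0], [0.277, 0.961, -0.001], [-0.0, -0.001, -1.0]]
ft_force: [0.2, -0.2, -2.1]
finger_gap: 0.603
finger_force: 15.0
```

```bash
python3 - <<'E'
from h import *
p,Q=wrist("w8");s=ctrl.read_state();x=s["eef_pos"];print(s["finger_gap"],s["finger_force"])
print("beaker rim",circ(Q,x[2]+.0492,.028,x[:2]))
print("plate",circ(Q,.048,.05,(.4795,.3235)))
E
```

```text
t 20.05 tcp [0.4809 0.322  0.154 ] cam [0.417 0.34  0.334]
0.6040248922980567 14.999585514888167
beaker rim (array([0.4809, 0.3221]), np.float64(-0.0001), 2465, np.int64(1629))
plate (array([0.4795, 0.3235]), np.float64(-0.0003), 5001, np.int64(4981))
```

View pics/w8.png

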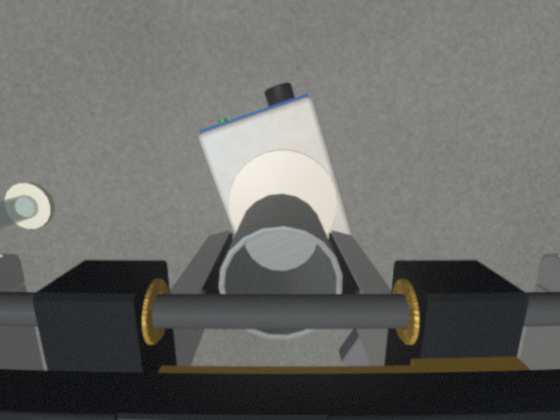

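The beaker (rim 280,282) is over the centre of the empty stirrer plate. Lowering it.

>>> {"method": "send_rows", "body": {
  "increments": [
    [[-0.01,0.01,-0.1,0],[0,0,-0.17,0],[0,0,-0.14,0],[0,0,-0.07,0],[0,0,0,0]]
  ]
}}

```text
clock: 20.52
eef_pos: [0.4773, 0.323, 0.0799]
eef_rot: [[-0.961, 0.277, -0.005], [0.277, 0.961, -0.003], [0.004, -0.004, -1.0]]
ft_force: [-0.5, 0.2, -1.9]
finger_gap: 0.603
finger_force: 15.0
```

>>> {"method": "send_rows", "body": {
  "increments": [
    [[0,0,0,0],[0,0,0,0],[0,0,0,0]]
  ]
}}

```text
clock: 20.77
eef_pos: [0.4798, 0.3252, 0.0839]
eef_rot: [[-0.961, 0.276, 0.003], [0.276, 0.961, 0.001], [-0.002, 0.002, -1.0]]
ft_force: [-0.5, -0.1, -1.5]
finger_gap: 0.602
finger_force: 15.0
```

>>> {"method": "send_rows", "body": {
  "increments": [
    [[0,-0.01,-0.025,0],[0,0,-0.025,0],[0,0,-0.01,0],[0,0,0,0],[0,0,0,0]]
  ]
}}

```text
clock: 21.18
eef_pos: [0.4784, 0.3232, 0.0738]
eef_rot: [[-0.961, 0.275, 0.0], [0.275, 0.961, -0.0], [-0.0, -0.0, -1.0]]
ft_force: [-0.8, -1.1, 2.2]
finger_gap: 0.604
finger_force: 15.0
```

>>> {"method": "send_rows", "body": {
  "increments": [
    [[0,0,-0.01,0],[0,0,0,0],[0,0,0,0]]
  ]
}}

```text
clock: 21.43
eef_pos: [0.4785, 0.3232, 0.0737]
eef_rot: [[-0.961, 0.275, 0.001], [0.275, 0.961, 0.0], [-0.001, 0.0, -1.0]]
ft_force: [-2.8, -1.7, 10.5]
finger_gap: 0.602
finger_force: 15.0
```

>>> {"method": "send_rows", "body": {
  "increments": [
    [[0,0,0.007,0],[0,0,0,0],[0,0,0,0],[0,0,0,0],[0,0,0,0]]
  ],
  "hand": 1.0
}}

```text
clock: 21.85
eef_pos: [0.4784, 0.3233, 0.0727]
eef_rot: [[-0.961, 0.275, -0.0], [0.275, 0.961, -0.0], [0.0, -0.0, -1.0]]
ft_force: [-0.9, -0.0, -0.1]
finger_gap: 0.925
finger_force: 0.0
```

>>> {"method": "send_rows", "body": {
  "increments": [
    [[0,0,0.2,0],[0,0,0.25,0],[0,0,0.25,0],[0,0,0.25,0],[0,0,0.1,0]]
  ]
}}

```text
clock: 22.27
eef_pos: [0.4806, 0.3245, 0.2359]
eef_rot: [[-0.961, 0.275, 0.008], [0.275, 0.961, 0.004], [-0.006, 0.006, -1.0]]
ft_force: [-0.2, 0.8, -0.1]
finger_gap: 1.0
finger_force: 0.0
```

```bash
python3 - <<'E'
from h import *
p,Q=wrist("w9")
print("beaker rim",circ(Q,.123,.028,(.4785,.323)))
print("plate",circ(Q,.048,.05,(.4795,.3235)))
E
```

```text
t 22.27 tcp [0.4806 0.3245 0.2359] cam [0.416 0.341 0.415]
beaker rim (array([0.4785, 0.323 ]), np.float64(0.0001), 603, np.int64(591))
plate (array([0.4795, 0.3235]), np.float64(-0.0001), 2661, np.int64(2649))
```

>>> {"method": "send_rows", "body": {
  "increments": [
    [[0.01,-0.15,0,0],[0.01,-0.25,0,0],[0.01,-0.25,0,0],[0.01,-0.25,0,0],[0.01,-0.25,0,0]]
  ]
}}

```text
clock: 22.73
eef_pos: [0.4852, 0.1494, 0.2293]
eef_rot: [[-0.962, 0.274, -0.002], [0.274, 0.962, -0.0], [0.002, -0.001, -1.0]]
ft_force: [0.7, -0.6, 0.7]
finger_gap: 1.0
finger_force: 0.0
```

>>> {"method": "send_rows", "body": {
  "increments": [
    [[0.01,-0.25,0,0],[0.01,-0.25,0,0],[0.01,-0.25,0,0],[0.01,-0.25,0,0],[0.01,-0.25,0,0]]
  ]
}}

```text
clock: 23.15
eef_pos: [0.4927, -0.0383, 0.2294]
eef_rot: [[-0.961, 0.275, -0.001], [0.275, 0.961, 0.001], [0.001, 0.0, -1.0]]
ft_force: [1.0, -0.4, -0.6]
finger_gap: 1.002
finger_force: 0.0
```

>>> {"method": "send_rows", "body": {
  "increments": [
    [[0.01,-0.25,0,0],[0.01,-0.25,0,0],[0.01,-0.25,0,0],[0.01,-0.25,0,0],[0.01,-0.25,0,0]]
  ]
}}

```text
clock: 23.57
eef_pos: [0.5003, -0.2258, 0.2293]
eef_rot: [[-0.961, 0.276, -0.001], [0.276, 0.961, 0.001], [0.002, 0.001, -1.0]]
ft_force: [-0.6, -0.2, 0.6]
finger_gap: 1.001
finger_force: 0.0
```

>>> {"method": "send_rows", "body": {
  "increments": [
    [[0,-0.25,0,0],[0,-0.2,0,0],[0,-0.1,0,0],[0,0,0,0],[0,0,0,0]]
  ]
}}

```text
clock: 23.98
eef_pos: [0.5006, -0.3058, 0.2295]
eef_rot: [[-0.961, 0.276, -0.001], [0.276, 0.961, 0.003], [0.002, 0.002, -1.0]]
ft_force: [0.7, 0.8, 0.4]
finger_gap: 0.996
finger_force: 0.0
```

```bash
python3 - <<'E'
from h import *
p,Q=wrist("w10")
print("jar",circ(Q,.060,.0295,(.501,-.325)))
E
```

```text
t 23.98 tcp [ 0.5006 -0.3058  0.2295] cam [ 0.437 -0.289  0.409]
jar (array([ 0.501, -0.325]), np.float64(0.0004), 2094, np.int64(2090))
```

>>> {"method": "send_rows", "body": {
  "increments": [
    [[0,-0.13,0,0],[0,0,0,0],[0,0,-0.15,0],[0,0,-0.25,0],[0,0,-0.25,0]]
  ]
}}

```text
clock: 24.45
eef_pos: [0.5022, -0.3244, 0.1338]
eef_rot: [[-0.962, 0.274, 0.004], [0.274, 0.962, -0.002], [-0.004, -0.001, -1.0]]
ft_force: [1.8, -0.6, -0.2]
finger_gap: 0.995
finger_force: 0.0
```

>>> {"method": "send_rows", "body": {
  "increments": [
    [[0,0,-0.25,0],[0,0,-0.23,0],[0,0,-0.14,0],[0,0,-0.05,0],[0,0,0,0]]
  ]
}}

```text
clock: 24.87
eef_pos: [0.5001, -0.3234, 0.031]
eef_rot: [[-0.962, 0.274, -0.003], [0.274, 0.962, 0.003], [0.004, 0.002, -1.0]]
ft_force: [0.0, 0.3, 1.1]
finger_gap: 1.003
finger_force: 0.0
```

>>> {"method": "send_rows", "body": {
  "increments": [
    [[0,0,0,0],[0,0,0,0],[0,0,0,0],[0,0,0,0],[0,0,0,0]]
  ],
  "hand": 0.5,
  "force": 15
}}

```text
clock: 25.28
eef_pos: [0.5016, -0.3266, 0.0337]
eef_rot: [[-0.961, 0.275, 0.002], [0.275, 0.961, -0.001], [-0.002, -0.001, -1.0]]
ft_force: [0.2, 0.1, 0.2]
finger_gap: 0.68
finger_force: 0.0
```

>>> {"method": "send_rows", "body": {
  "increments": [
    [[0,0,0,0],[0,0,0,0],[0,0,0,0],[0,0,0,0],[0,0,0,0]]
  ]
}}

```text
clock: 25.7
eef_pos: [0.5014, -0.3263, 0.0334]
eef_rot: [[-0.961, 0.276, 0.001], [0.276, 0.961, -0.0], [-0.001, 0.0, -1.0]]
ft_force: [-1.2, 1.0, 5.9]
finger_gap: 0.62
finger_force: 15.0
```

>>> {"method": "send_rows", "body": {
  "increments": [
    [[0,0,0.05,0],[0,0,0.12,0],[0,0,0.2,0],[0,0,0.22,0],[0,0,0.22,0]]
  ]
}}

```text
clock: 26.12
eef_pos: [0.5001, -0.3258, 0.1545]
eef_rot: [[-0.961, 0.275, -0.002], [0.275, 0.961, 0.001], [0.003, 0.001, -1.0]]
ft_force: [0.2, -1.2, -1.4]
finger_gap: 0.622
finger_force: 15.0
```

>>> {"method": "send_rows", "body": {
  "increments": [
    [[0,0,0.16,0],[0,0,0.08,0],[0.02,0.07,0,0],[0.05,0.15,0,0],[0.06,0.2,0,0]]
  ]
}}

```text
clock: 26.53
eef_pos: [0.5197, -0.2632, 0.1887]
eef_rot: [[-0.961, 0.278, -0.002], [0.278, 0.961, 0.0], [0.002, -0.0, -1.0]]
ft_force: [-0.4, -0.5, -1.6]
finger_gap: 0.621
finger_force: 15.0
```

>>> {"method": "send_rows", "body": {
  "increments": [
    [[0.07,0.22,0,0],[0.07,0.22,0,0],[0.07,0.22,0,0],[0.07,0.22,0,0],[0.07,0.22,0,0]]
  ]
}}

```text
clock: 26.95
eef_pos: [0.572, -0.0955, 0.1882]
eef_rot: [[-0.961, 0.275, -0.003], [0.275, 0.961, 0.001], [0.004, 0.0, -1.0]]
ft_force: [0.6, -0.1, -1.9]
finger_gap: 0.623
finger_force: 15.0
```

>>> {"method": "send_rows", "body": {
  "increments": [
    [[0.07,0.22,0,0],[0.07,0.22,0,0],[0.07,0.22,0,0],[0.07,0.22,0,0],[0.07,0.22,0,0]]
  ]
}}

```text
clock: 27.37
eef_pos: [0.6242, 0.0693, 0.188]
eef_rot: [[-0.961, 0.275, -0.004], [0.275, 0.961, 0.0], [0.004, -0.001, -1.0]]
ft_force: [0.7, 0.0, -2.1]
finger_gap: 0.624
finger_force: 15.0
```

>>> {"method": "send_rows", "body": {
  "increments": [
    [[0.05,0.15,0,0],[0.02,0.08,0,0],[0,0,0,0],[0,0,0,0],[0,0,0,0]]
  ]
}}

```text
clock: 27.78
eef_pos: [0.6351, 0.0999, 0.1894]
eef_rot: [[-0.961, 0.276, -0.002], [0.276, 0.961, -0.001], [0.001, -0.002, -1.0]]
ft_force: [0.9, 0.7, -2.5]
finger_gap: 0.624
finger_force: 15.0
```

```bash
python3 - <<'E'
from h import *
p,Q=wrist("w11");s=ctrl.read_state();x=s["eef_pos"];print(s["finger_gap"],s["finger_force"])
print("lid",circ(Q,x[2]+.0266,.0295,x[:2]))
print("pan",circ(Q,.036,.05,(.637,.101)))
E
```

```text
t 27.78 tcp [0.6351 0.0999 0.1894] cam [0.572 0.118 0.369]
0.6221917603522618 14.999788105487823
lid (array([0.6333, 0.0999]), np.float64(0.0001), 8605, np.int64(8045))
pan (array([0.6365, 0.1015]), np.float64(0.0004), 3695, np.int64(3695))
```

View pics/w11.png

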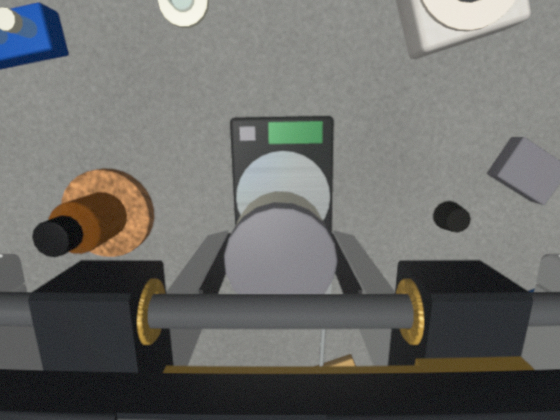

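The jar (lid 280,250) is over the empty pan (283,195), and the bottle stands on the mat. Lowering the jar.

>>> {"method": "send_rows", "body": {
  "increments": [
    [[0.01,0.01,-0.1,0],[0,0,-0.2,0],[0,0,-0.22,0],[0,0,-0.18,0],[0,0,-0.1,0]]
  ]
}}

```text
clock: 28.25
eef_pos: [0.6349, 0.1007, 0.0669]
eef_rot: [[-0.961, 0.277, -0.005], [0.277, 0.961, -0.001], [0.005, -0.002, -1.0]]
ft_force: [0.7, -0.6, -2.1]
finger_gap: 0.624
finger_force: 15.0
```

>>> {"method": "send_rows", "body": {
  "increments": [
    [[0,0,-0.02,0],[0,0,0,0],[0,0,0,0],[0,0,0,0]]
  ]
}}

```text
clock: 28.58
eef_pos: [0.6389, 0.1023, 0.069]
eef_rot: [[-0.961, 0.276, 0.004], [0.276, 0.961, 0.0], [-0.003, 0.001, -1.0]]
ft_force: [-0.1, 0.5, -2.3]
finger_gap: 0.621
finger_force: 15.0
```

>>> {"method": "send_rows", "body": {
  "increments": [
    [[0,0,-0.025,0],[0,0,-0.02,0],[0,0,-0.015,0],[0,0,0,0],[0,0,0,0]]
  ]
}}

```text
clock: 29.0
eef_pos: [0.6379, 0.1028, 0.0591]
eef_rot: [[-0.961, 0.275, 0.001], [0.275, 0.961, -0.0], [-0.001, 0.0, -1.0]]
ft_force: [-1.4, -0.2, 4.5]
finger_gap: 0.626
finger_force: 15.0
```

>>> {"method": "send_rows", "body": {
  "increments": [
    [[0,0,-0.007,0],[0,0,0,0],[0,0,0,0]]
  ]
}}

```text
clock: 29.25
eef_pos: [0.6379, 0.1029, 0.0591]
eef_rot: [[-0.961, 0.275, 0.002], [0.275, 0.961, 0.0], [-0.002, 0.001, -1.0]]
ft_force: [-2.1, -0.4, 10.4]
finger_gap: 0.623
finger_force: 15.0
```

Firm contact. Letting go and retreating upward.

>>> {"method": "send_rows", "body": {
  "increments": [
    [[0,0,0.007,0],[0,0,0,0],[0,0,0,0],[0,0,0,0],[0,0,0,0]]
  ],
  "hand": 1.0
}}

```text
clock: 29.67
eef_pos: [0.6374, 0.1029, 0.0576]
eef_rot: [[-0.961, 0.275, -0.001], [0.275, 0.961, 0.0], [0.001, -0.0, -1.0]]
ft_force: [-0.2, -0.1, -0.5]
finger_gap: 0.945
finger_force: 0.0
```

>>> {"method": "send_rows", "body": {
  "increments": [
    [[0,0,0.15,0],[0,0,0.25,0],[0,0,0.25,0],[0,0,0.25,0],[0,0,0.15,0]]
  ]
}}

```text
clock: 30.08
eef_pos: [0.639, 0.1029, 0.2198]
eef_rot: [[-0.961, 0.275, 0.005], [0.275, 0.961, 0.0], [-0.005, 0.002, -1.0]]
ft_force: [1.4, -0.7, 0.3]
finger_gap: 1.0
finger_force: 0.0
```

>>> {"method": "send_rows", "body": {
  "increments": [
    [[-0.15,0,0.1,0],[-0.2,0,0.1,0],[-0.1,0,0.05,0],[0,0,0,0],[0,0,0,0]]
  ]
}}

```text
clock: 30.5
eef_pos: [0.5701, 0.1029, 0.2537]
eef_rot: [[-0.961, 0.275, 0.002], [0.275, 0.961, 0.0], [-0.002, 0.001, -1.0]]
ft_force: [-0.0, -0.1, 0.3]
finger_gap: 1.001
finger_force: 0.0
```

```bash
python3 - <<'E'
from h import *
p=ctrl.snapshot("scene");save(p,"send");Q=pts(p,p["z_map"]>0)
for n,h,r,c in (("pan",.036,.05,(.637,.101)),("jar",.086,.0295,(.637,.101)),("mat",.018,.052,(.603,-.102)),("cap",.108,.017,(.603,-.102)),("plate",.048,.05,(.48,.323)),("beaker",.123,.028,(.48,.323)),("cyl",.11,.013,(.416,.056))): print(n,circ(Q,h,r,c))
for d in ctrl.silhouettes(p,"vial_rack")[:1]:
    P=pts(p,d["region"]);print(np.percentile(P,2,0).round(3),np.percentile(P,98,0).round(3))
cv2.imwrite("pics/send2.png",cv2.resize(p["img"][90:390,120:420],None,fx=2,fy=2)[:,:,::-1])
E
```

```text
pan (array([0.639 , 0.0995]), np.float64(0.0005), 688, np.int64(674))
jar (array([0.638, 0.101]), np.float64(0.0004), 440, np.int64(440))
mat (array([ 0.605 , -0.1035]), np.float64(0.0002), 1102, np.int64(1086))
cap (array([ 0.604, -0.103]), np.float64(0.0002), 232, np.int64(232))
plate (array([0.482, 0.321]), np.float64(-0.0006), 408, np.int64(385))
beaker (array([0.48, 0.32]), np.float64(-0.0019), 100, np.int64(84))
cyl (array([0.416, 0.057]), np.float64(-0.0021), 48, np.int64(46))
[ 0.356 -0.178  0.   ] [ 0.427 -0.083  0.062]
```

View pics/send2.png

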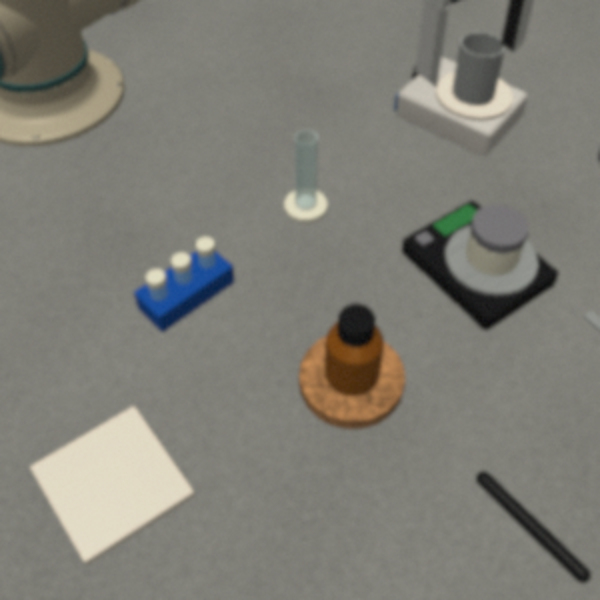

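The beaker (480,70), jar (497,240) and bottle (355,350) all stand upright and centred on their new places. The tile is empty, and the rack and cylinder haven't moved. Handing in.

```bash
python3 -c "
from cell import ctrl
print(ctrl.sign_off())"
```

```text
the job is handed in; nothing more can be done
None
```

The job is handed in: the beaker is on the stirrer, the bottle on the cork mat and the jar on the balance, each upright and within about 2 mm of centre; the tile is empty, the rack and cylinder were not disturbed, and it took about 31 s of the 99 s.

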